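Swap the jaw insert in the cleaning nest

ROBOT

A 7-joint arm with a two-finger parallel gripper is mounted at the origin on a cart in front of the work surface, level with it; the furniture and walls round the work are solid. World frame = base frame: x ahead of the robot, y to its left, z up, the work surface at z = 0. Lengths are in m, angles in rad, forces in N, time in s.
With the tool pointing down it reaches from about 0.4 to 0.9 m from the base axis. Payload 5.5 kg.
Tool frame: the origin (TCP) lies midway between the tips of the shut fingers; the grasp point (between the pads) lies 19 mm behind it (env.grasp_offset is the z of the grasp point in the tool frame, in m); z points along the fingers, y is the line along which they close (so a half turn about z gives the same grasp; the last joint's range is limited). The gripper opens to 85 mm and grips with 20 to 120 N. Pads are 22 mm wide; open, the fingers measure 114 mm over their backs; the gripper's body (76 mm by 85 mm) begins 54 mm behind the grasp point. The pads swing forward as they close: fully open they stand 13 mm farther back than shut.
Start: joints at [1.374, 0.501, -0.427, 1.55, 0.221, 1.138, -0.21], TCP at [0.288, -0.582, 0.199] pointing down, gripper open.
Joint ranges: [-2.88, 2.88], [-0.31, 2.03], [-1.54, 1.56], [0.2, 2.42], [-1.41, 4.55], [0.19, 2.02], [-2.57, 2.57]. Speed limits (rad/s): [2.57, 2.57, 3.14, 3.14, 3.14, 3.14, 3.14].

INTERFACE

Orientations are given as a 3x3 rotation matrix whose columns are the frame's x, y, z axes.
In Python, from cell import env gives the robot as it stands.
- The arm moves only by the tool carry_out, never from a script. Its arguments are lists of equal length, an entry for each row: "translation": the shift along the tool's x, y, z each as a share of 40 cm, from -1 to 1, a list of three; "twist": the turn about the tool's z as a share of 360 degrees, from -1 to 1. A call has 1 to 8 rows; each row is the pose to reach, as a shift and turn from the pose commanded when the call began, along the tool's axes at that moment, turning the shorter way round; what a row does not reach only later rows make up. A row lasts 1/10 s, in which the tool goes at most 50 mm and 8.59 degrees, less where a joint would pass 70% of its speed; a pose out of reach is approached as far as the arm can. A call with a number of a shift or a turn outside -1 to 1 is refused whole. A call with a gripper value outside its range is refused whole. "hand" is the closure, from -1 (fully open) to 1 (shut), set as the call begins (left out, the last holds). The fingers move at their own pace and stop on an object; "grip_force" is the grip in N (left out, the last holds). Time passes only in rows, so rows that repeat a pose let the fingers close. It gives the time, the measured TCP pose, the force, the opening and the grip force at its end, in the units of the state.
- env.get_obs(): the state, without advancing time (a new reading comes with each control period).
- env.get_image(name): name is "side" or "top" or "wrist"; returns the picture (400x640x3 uint8, red, green, blue); there is no depth.
- env.camera_params(name): a dict with "fx", "fy", "cx", "cy" (pixels), "dist" ([k1, k2, p1, p2, k3] as OpenCV has them; the pictures are not rectified), "cam_to_world" (4x4, takes a point from camera to world coordinates); the wrist camera has in their place "mount" (4x4, takes a point from camera to tool coordinates, whose origin is the TCP and whose axes are the flange's). Camera axes: x right, y down, z forward; pixel columns grow to the right and rows downward; lengths in m; the calibration is good to about 2 mm. A picture is of the moment at which its call begins: read the wrist's pose just before it. camera_params takes no time and is no camera call.
- env.hand_in(): hands the job in; it is judged then, once.
The state is a dict: "time": time; "joints": joint angles; "joint_velocities": joint speeds; "joint_efforts": joint torques, N m; "tcp_pos": TCP position; "ee_rot": TCP orientation; "wrist_force": force on the tool from outside, world axes, zero at the start; "torque": the same for the moment, N m; "opening": finger opening in m; "grip_force": force on a finger pad.
Only numpy, scipy, OpenCV 4.12 (cv2) and the standard library are available. Lean on these libraries where they do the work, as an engineer would, in place of code of your own. Each camera call takes 0.05 s, during which the arm holds its last target. There are 200 camera calls.

TASK

The serrated jaw insert in the steel cleaning nest is done. Press the round thumb bar of the nest's knock-out lever down onto its rubber stop with a firm push of about 15 N, so that the lever's other end tips the insert up out of its pocket, and lay that insert flat in the small grey tray. Then put the other insert from the worktop into the pocket, serrations up, and press it fully home with a similar push; never load the lever with more than 25 N.

Things in the scene. Friction and masses are not known exactly. Their poses are not given: they have to be found in the camera images.
- nest: Fixed steel nest. Origin: underside, below the pocket's centre; z up, y along the nest. Block 56x80 mm, rim 25 mm high, on a base plate 76x160x8 mm (y -110 to +50 mm). Pocket 26.5 (x) x 54 (y) mm, 13 mm deep, 2 mm chamfer all round its mouth. Two spring balls, one in each long wall (y -1, z 21 mm), press on an insert's sides with about 2.5 N each and keep it in.
- pocket (a point): Middle of the pocket's flat floor, 12 mm above the worktop, 13 mm below the rim; axes as the nest's. A slot 11 mm wide in the floor's -y half lets the lever's nose through; after the knock-out the nose stands 7 to 12 mm above the floor, and an insert pressed home pushes it down again with 2 to 3 N.
- lever: Knock-out lever of the nest, a cranked steel bar 8.5 mm wide. Origin on its pivot pin (y -50, z 16 mm in the nest's frame), axes as the nest's when at rest; pressing turns it about +x. Its nose lies below the pocket floor, 34 mm to the +y side of the pin. The pivot is stiff (2 N at the thumb bar): the lever stays where it is left and so keeps the insert tipped up; seating an insert swings it back.
- thumb_bar (a point): Middle of the top of the lever's round thumb bar (12 mm thick, 26 mm long, lying along the nest's x), on the lever: 92 mm to the nest's -y side of the pocket's middle, 36 mm above the worktop at rest. It travels 11 to 17 mm down and 2 mm outward to a rubber-tipped stop screw, whose set height differs and is not measured. Until the stop is felt the push stays below about 8 N.
- insert_a: Serrated steel jaw insert that starts in the pocket, flush with the rim: 25 (x) x 50 (y) x 13 (z) mm, 0.11 kg. Origin: centre of the underside; z up out of the serrated face, y along its length. When knocked out, its -y end (by the lever) stands 9 to 14 mm above the rim and its +y end stays on the floor; it can then be taken across its 25 mm width near the raised end.
- insert_b: The other jaw insert, of the same shape and size (25x50x13 mm, 0.09 to 0.13 kg), lying on the worktop, serrations up. Origin: centre of the underside; z up out of the serrated face, y along its length. It fits the pocket either way round. Fully home its origin lies on the pocket floor and its top is flush with the rim; the last 8 mm of the way in need up to about 12 N past the spring balls and the lever's nose: push over its middle, then over an end that is still proud.
- tray_in (a point): Centre of the inner floor of the small fixed grey open tray (not the big one at the back), 3 mm above the worktop. Tray outside 100 (x) x 140 (y) x 24 (z) mm, walls 3 mm, empty; axes as the tray's.
- weight_200g: Brass check weight with a knob, 28 mm across, 46 mm high, origin at its underside's centre; stands near the robot, bystander.
- weight_500g: Brass check weight with a knob, 38 mm across, 62 mm high, origin at its underside's centre; stands near the robot, bystander.
Not all that is in view belongs to the job. What is shaped like the insert_b but brown or purple is not meant.

How it is judged:
By the outcome, as a careful person would: the job done as asked, in the order asked, and still so for the second after the job is handed in, with the robot touching nothing.
It also fails if it takes over 72 s, if anything falls off the work surface, if the arm or the gripper's body presses on something with over 40 N, if the wrist force passes 120 N, or if a joint passes its speed limit or range.

## Working session

There is one attempt and no reset: what is moved stays moved. The work goes in short steps, Python scripts to look and compute and a tool call to move; the robot and the scene stay as the last step left them, time stands still between calls to the robot, and variables do not carry over. Pictures are saved under pics/ and viewed, at most 10 in all, crops included, and the job is handed in when it is done.

Besides the shell and the picture viewer there is one more tool, called after ">>>" as name(argument=value, ...) on one line, values as JSON. carry_out: Moves the arm, as the interface text tells. Its arguments: {"type":"object","properties":{"translation":{"type":"array","items":{"type":"array","items":{"type":"number","minimum":-1,"maximum":1}}},"twist":{"type":"array","items":{"type":"number","minimum":-1,"maximum":1}},"hand":{"type":"number"},"grip_force":{"type":"number"}},"required":["translation","twist"]}

```bash
mkdir -p pics; python3 - <<'E'
from cell import env
import cv2,numpy as np
for n in("top","side"):
    cv2.imwrite(f"pics/{n}0.png",env.get_image(n)[:,:,::-1])
    p=env.camera_params(n);print(n,{k:np.round(v,4).tolist() for k,v in p.items()})
print(env.camera_params("wrist"))
o=env.get_obs();print(o)
print(env.grasp_offset)
E
```

```text
top {'fx': 389.547, 'fy': 389.547, 'cx': 319.1102, 'cy': 202.1197, 'dist': [-0.009, 0.0, 0.0, 0.0, 0.0], 'cam_to_world': [[-0.0241, -0.9968, 0.0759, 0.3765], [-0.9995, 0.0225, -0.0213, 0.0074], [0.0196, -0.0764, -0.9969, 0.9681], [0.0, 0.0, 0.0, 1.0]]}
side {'fx': 485.8798, 'fy': 485.8798, 'cx': 319.1813, 'cy': 196.6449, 'dist': [-0.1156, 0.0, 0.0, 0.0, 0.0], 'cam_to_world': [[-0.9674, -0.1034, 0.2311, 0.1928], [-0.2518, 0.4881, -0.8357, 0.977], [-0.0264, -0.8666, -0.4983, 0.6695], [0.0, 0.0, 0.0, 1.0]]}
{'fx': 281.1639716394345, 'fy': 281.1639716394345, 'cx': 316.0928622379766, 'cy': 205.5582597990436, 'dist': array([-0.02701416,  0.        ,  0.        ,  0.        ,  0.        ]), 'mount': array([[-3.61048729e-05, -9.47035609e-01, -3.21128563e-01,
         8.31923715e-02],
       [ 9.99999999e-01, -3.32988089e-05, -1.42301732e-05,
        -2.12885930e-04],
       [ 2.78328205e-06, -3.21128563e-01,  9.47035610e-01,
        -1.74811518e-01],
       [ 0.00000000e+00,  0.00000000e+00,  0.00000000e+00,
         1.00000000e+00]])}
{'time': 0.1, 'joints': array([ 1.3741825 ,  0.50177906, -0.42680859,  1.5513736 ,  0.22083298,
        1.13832658, -0.2102865 ]), 'joint_velocities': array([ 3.00465532e-04, -3.67857266e-04, -8.22679493e-04, -1.45475183e-03,
        2.83530525e-05,  2.06054449e-03, -1.77557683e-04]), 'joint_efforts': array([-1.12975464e-02, -5.70816100e+01, -5.83843365e+00, -2.81747711e+01,
        1.05273508e-02,  5.67642041e-03,  5.24410825e-05]), 'tcp_pos': array([ 0.2880993 , -0.58187322,  0.19783587]), 'ee_rot': array([[ 8.96098639e-01,  4.43854274e-01, -7.82511784e-04],
       [ 4.43854963e-01, -8.96097124e-01,  1.64782816e-03],
       [ 3.01890131e-05, -1.82393831e-03, -9.99998336e-01]]), 'wrist_force': array([-0.73786002, -0.21601676, -0.28052456]), 'torque': array([ 0.02353659, -0.02656672, -0.00290884]), 'grip_force': 0.0, 'opening': 0.08514423893259557}
-0.0187
```

View pics/top0.png

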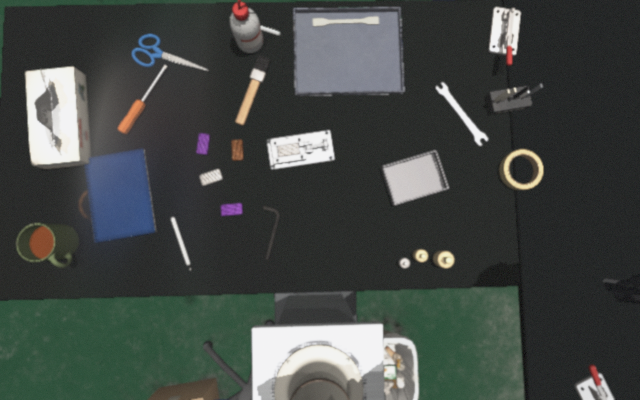

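View pics/side0.png

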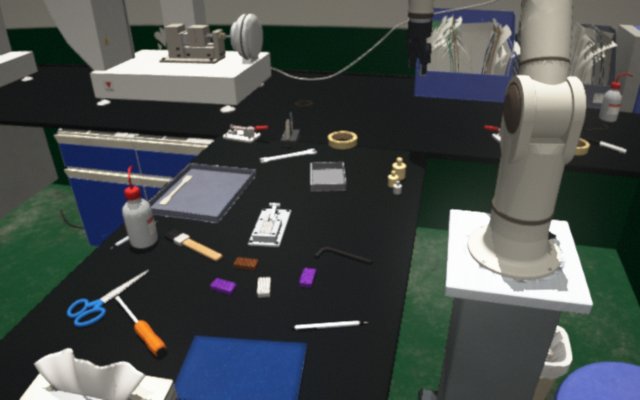

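Top view: nest at about (301,149), small tray (415,178). Insert look-alikes are grey (210,177), purple (203,143), purple (231,210) and brown (237,149), so I choose the grey one at (210,177). I'll check it in a close crop.

```bash
cat > h.py <<'E'
from cell import env
import cv2,numpy as np
def cam(n,o=None):
    p=env.camera_params(n);K=np.array([[p['fx'],0,p['cx']],[0,p['fy'],p['cy']],[0,0,1]])
    if n=='wrist':
        T=np.eye(4);T[:3,:3]=o['ee_rot'];T[:3,3]=o['tcp_pos'];T=T@p['mount']
    else:T=np.array(p['cam_to_world'])
    return K,np.array(p['dist'],float),T
def ray(n,px,z,o=None):
    K,d,T=cam(n,o)
    u=cv2.undistortPoints(np.array(px,float).reshape(-1,1,2),K,d).reshape(-1,2)
    D=np.c_[u,np.ones(len(u))]@T[:3,:3].T
    return T[:3,3]+D*((z-T[2,3])/D[:,2])[:,None]
def proj(n,P,o=None):
    K,d,T=cam(n,o);R=T[:3,:3].T
    return cv2.projectPoints(np.array(P,float).reshape(-1,3),cv2.Rodrigues(R)[0],-R@T[:3,3],K,d)[0].reshape(-1,2)
def move(target,ang=None,o=None):
    """shares for tool move to target TCP; ang = wanted world yaw of tool y-axis mod pi"""
    o=o or env.get_obs();R=o['ee_rot'];t=R.T@(np.array(target)-o['tcp_pos'])
    s=t/.4;tw=0
    if ang is not None:
        yt=np.array([np.cos(ang),np.sin(ang),0]);v=R.T@yt
        a=np.arctan2(-v[0],v[1]);a=(a+np.pi/2)%np.pi-np.pi/2;tw=a/2/np.pi
    print('tcp',o['tcp_pos'].round(4),'shift',s.round(4),'twist',round(tw,4),'dist',np.linalg.norm(t).round(4),'F',o['wrist_force'].round(1),'t',o['time'])
E
python3 - <<'E'
from h import *
im=cv2.imread('pics/top0.png')
cv2.imwrite('pics/crop0.png',cv2.resize(im[125:215,190:350],None,fx=5,fy=5,interpolation=cv2.INTER_CUBIC))
print(ray('top',[(301,149)],.02),ray('top',[(210,177)],.013),ray('top',[(415,178)],.003))
print(ray('top',[(405,263),(421,256),(444,260)],.03))
E
```

```text
[[0.58104127 0.02855858 0.02      ]] [[0.51726927 0.25382058 0.013     ]] [[ 0.50530536 -0.25549385  0.003     ]]
[[ 0.29687911 -0.21522169  0.03      ]
 [ 0.31253882 -0.25456315  0.03      ]
 [ 0.30154474 -0.30983938  0.03      ]]
```

View pics/crop0.png

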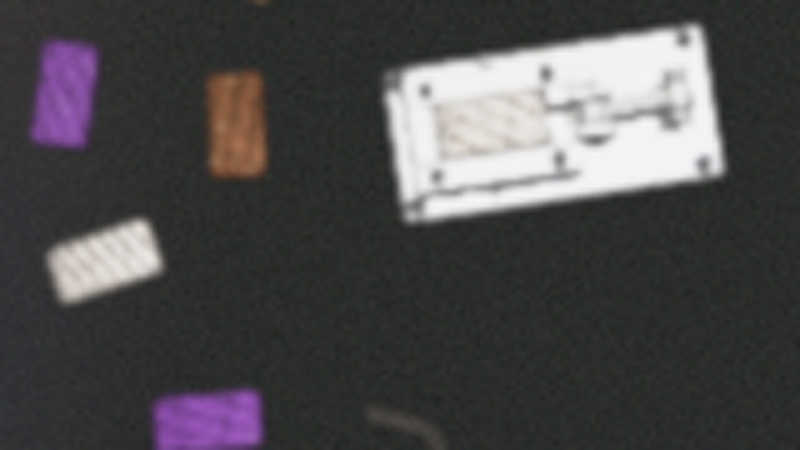

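The crop confirms the grey serrated block at top-view (211,177) as insert_b. The nest has insert_a at (288,150) and the thumb bar at (326,145), on the right.

```bash
python3 - <<'E'
from h import *
c=lambda L:[(190+x/5,125+y/5) for x,y in L]
P=ray('top',c([(385,70),(703,24),(726,177),(405,222)]),.008);print(P)
ny=(P[0]+P[3]-P[1]-P[2])/2;print(np.linalg.norm(ny));ny/=np.linalg.norm(ny);print(ny,np.degrees(np.arctan2(ny[1],ny[0])))
o=P.mean(0)+.03*ny;print('nest',o,'insert',ray('top',c([(492,124)]),.025),'bar',ray('top',c([(678,100)]),.036),o-.092*ny)
B=ray('top',c([(50,250),(148,220),(162,270),(65,303)]),.013);print(B.mean(0),B)
t=o-.11*ny;t[2]=.12
a=np.arctan2(ny[1],ny[0])-np.pi/2;print(a)
move(t,a)
E
```

```text
[[ 0.61065366  0.1131649   0.008     ]
 [ 0.63101474 -0.0464075   0.008     ]
 [ 0.55310513 -0.05584159  0.008     ]
 [ 0.53378518  0.10429681  0.008     ]]
0.1610819479908825
[-0.12317031  0.99238555  0.        ] 97.07510564642534
nest [0.57844457 0.05857472 0.008     ] insert [[0.57859248 0.05933771 0.025     ]] bar [[ 0.58625029 -0.03169519  0.036     ]] [ 0.58977624 -0.03272475  0.008     ]
[0.5168514  0.25074091 0.013     ] [[0.52275951 0.27830906 0.013     ]
 [0.53664009 0.23021026 0.013     ]
 [0.51165276 0.22345522 0.013     ]
 [0.49635325 0.27098909 0.013     ]]
0.1234838884565641
tcp [ 0.2881 -0.5819  0.1978] shift [ 1.2703 -0.8526  0.1962] twist -0.1965 dist 0.617 F [-0.7 -0.2 -0.3] t 0.1
```

>>> carry_out(translation=[[0.8, -0.54, 0], [0.8, -0.54, 0], [0.8, -0.54, 0], [0.8, -0.54, 0], [0.8, -0.54, 0], [0.8, -0.54, 0], [0.8, -0.54, 0], [0.8, -0.54, 0]], twist=[-0.1965, -0.1965, -0.1965, -0.1965, -0.1965, -0.1965, -0.1965, -0.1965], hand=0.4)

```text
time: 0.9
tcp_pos: [0.4806, -0.2431, 0.1989]
ee_rot: [[-0.098, 0.995, 0.0], [0.995, 0.098, 0.001], [0.001, 0.001, -1.0]]
wrist_force: [-0.1, -0.2, -0.4]
opening: 0.0256
grip_force: 0.0
```

```bash
python3 - <<'E'
from h import *
move([.592,-.0506,.12],.1235)
E
```

```text
tcp [ 0.4806 -0.2431  0.1989] shift [0.4515 0.3243 0.1978] twist -0.004 dist 0.236 F [-0.1 -0.2 -0.4] t 0.9
```

>>> carry_out(translation=[[0.45, 0.324, 0.198], [0.45, 0.324, 0.198], [0.45, 0.324, 0.198], [0.45, 0.324, 0.198], [0.45, 0.324, 0.198], [0.45, 0.324, 0.198], [0.45, 0.324, 0.198]], twist=[-0.004, -0.004, -0.004, -0.004, -0.004, -0.004, -0.004], hand=-1)

```text
time: 1.6
tcp_pos: [0.592, -0.0549, 0.1188]
ee_rot: [[-0.116, 0.993, -0.002], [0.993, 0.116, 0.001], [0.001, -0.002, -1.0]]
wrist_force: [0.9, -0.3, -1.1]
opening: 0.0854
grip_force: 0.0
```

```bash
python3 - <<'E'
from h import *
o=env.get_obs();im=env.get_image('wrist')[:,:,::-1].copy();cv2.imwrite('pics/w1.png',im)
import pickle;pickle.dump(o,open('w1.pkl','wb'))
ny=np.array([-.1232,.9924,0]);n=np.array([.5785,.0588,0])
print(o['tcp_pos'],proj('wrist',[n+[0,0,.025],n-.092*ny+[0,0,.036]],o))
E
```

```text
[ 0.59196671 -0.05492648  0.11880286] [[315.67595135  72.90405776]
 [316.36615004 178.52628629]]
```

View pics/w1.png

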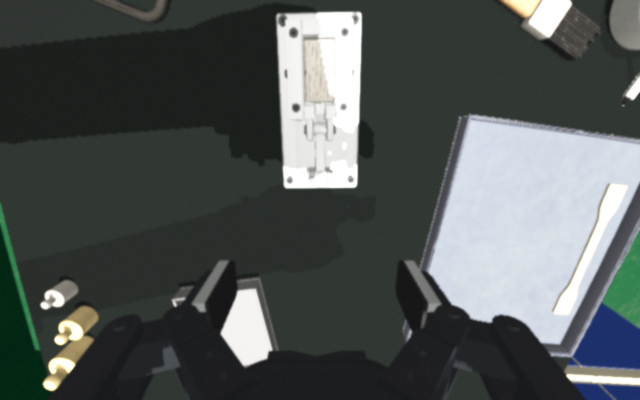

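The wrist view shows the nest at columns 276–361, rows 12–188. Insert_a is at about (320,70), with the thumb bar near (320,172).

```bash
python3 - <<'E'
from h import *
im=cv2.imread('pics/w1.png')
f=lambda a:cv2.resize(a,None,fx=6,fy=6,interpolation=cv2.INTER_CUBIC)
cv2.imwrite('pics/c1.png',np.hstack([f(im[5:105,285:350]),f(im[95:195,285:350])]))
E
```

```text
(no output)
```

View pics/c1.png

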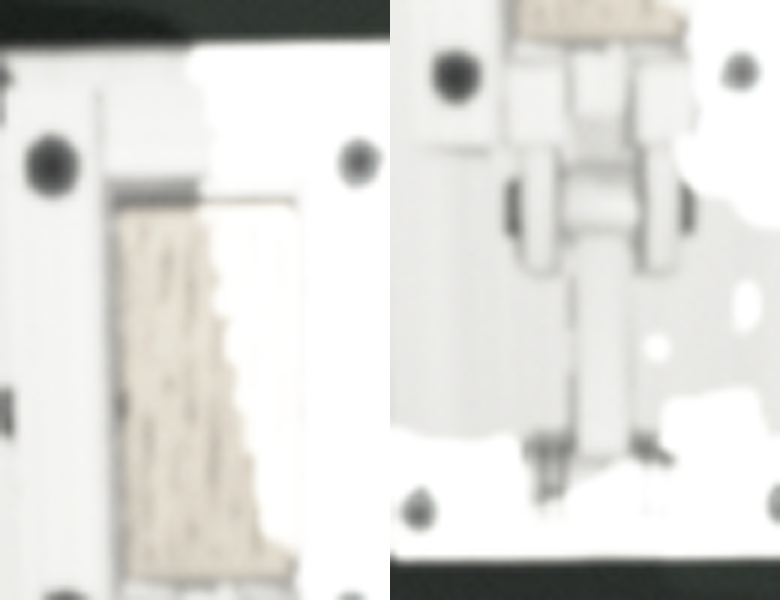

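```bash
python3 - <<'E'
from h import *
import pickle;o=pickle.load(open('w1.pkl','rb'))
c=lambda L:[(285+x/6,5+y/6) for x,y in L]
A=ray('wrist',c([(115,200),(297,203),(297,578),(120,578)]),.025,o)
print(A,A.mean(0))
ny=(A[0]+A[1]-A[2]-A[3])/2;print(np.linalg.norm(ny),np.linalg.norm(A[0]-A[1]));ny/=np.linalg.norm(ny);print(ny)
# plate: corners full image
P=ray('wrist',[(276.5,12.5),(360.5,11.5),(357.5,187.5),(285,188.5)],.008,o)
py=(P[0]+P[1]-P[2]-P[3])/2;print(np.linalg.norm(py));py/=np.linalg.norm(py);print(py,P.mean(0)+.03*py)
b=ray('wrist',[(319.7,173.5)],.036,o);print('bar',b,'pred',A.mean(0)-.092*ny,A.mean(0)-.092*py)
E
```

```text
[[0.56569057 0.08448634 0.025     ]
 [0.59124727 0.08710418 0.025     ]
 [0.59804025 0.03742824 0.025     ]
 [0.57168925 0.03433394 0.025     ]] [0.58166683 0.06083818 0.025     ]
0.050322265679066856 0.025690417787715733
[-0.12709733  0.99189025  0.        ]
0.16032822976819777
[-0.13681727  0.9905963   0.        ] [0.58179773 0.06058089 0.008     ]
bar [[ 0.59236091 -0.02737859  0.036     ]] pred [ 0.59335979 -0.03041573  0.025     ] [ 0.59425402 -0.03029668  0.025     ]
```

```bash
python3 - <<'E'
from h import *
move([.5937,-.0315,.06],.130)
E
```

```text
tcp [ 0.5919 -0.0567  0.1192] shift [0.0622 0.0117 0.1479] twist -0.0025 dist 0.0643 F [0.6 0.1 0.3] t 1.65
```

>>> carry_out(translation=[[0.062, 0.012, 0.14], [0.062, 0.012, 0.14], [0.062, 0.012, 0.14], [0.062, 0.012, 0.14], [0.062, 0.012, 0.14]], twist=[-0.0025, -0.0025, -0.0025, -0.0025, -0.0025], hand=1)

```text
time: 2.15
tcp_pos: [0.5957, -0.0325, 0.0653]
ee_rot: [[-0.127, 0.992, 0.003], [0.992, 0.127, -0.001], [-0.001, 0.002, -1.0]]
wrist_force: [-0.6, 0.1, -0.3]
opening: 0.0126
grip_force: 0.0
```

```bash
python3 - <<'E'
from h import *
move([.5937,-.0315,.04],.130)
E
```

```text
tcp [ 0.5957 -0.0325  0.0653] shift [ 0.0032 -0.0048  0.0633] twist -0.0003 dist 0.0254 F [-0.6  0.1 -0.3] t 2.15
```

>>> carry_out(translation=[[0, -0.004, 0.03], [0, -0.004, 0.063], [0, -0.004, 0.063], [0, -0.004, 0.063], [0, -0.004, 0.063]], twist=[0, 0, 0, 0, 0])

```text
time: 2.65
tcp_pos: [0.593, -0.0309, 0.0385]
ee_rot: [[-0.13, 0.992, 0.0], [0.992, 0.13, 0.0], [0.0, 0.0, -1.0]]
wrist_force: [-0.7, -0.5, 0.3]
opening: -0.0002
grip_force: 0.0
```

>>> carry_out(translation=[[-0.001, 0, 0.01], [-0.002, 0, 0.018], [-0.003, 0, 0.025], [-0.003, 0, 0.0275], [-0.003, 0, 0.0275]], twist=[0, 0, 0, 0, 0])

```text
time: 3.15
tcp_pos: [0.5928, -0.0323, 0.0272]
ee_rot: [[-0.13, 0.992, -0.0], [0.992, 0.13, 0.0], [0.0, -0.0, -1.0]]
wrist_force: [0.6, -0.8, -0.1]
opening: 0.0003
grip_force: 0.0
```

>>> carry_out(translation=[[-0.001, 0, 0.005], [-0.001, 0, 0.0075], [-0.001, 0, 0.0075]], twist=[0, 0, 0])

```text
time: 3.45
tcp_pos: [0.5929, -0.0327, 0.0243]
ee_rot: [[-0.129, 0.992, -0.0], [0.992, 0.129, 0.0], [0.0, -0.0, -1.0]]
wrist_force: [0.3, -0.1, -0.3]
opening: -0.0
grip_force: 0.0
```

```bash
python3 - <<'E'
from h import *
o=env.get_obs();w=env.get_image('wrist')[:,:,::-1];s=env.get_image('side')[:,:,::-1]
print(o['tcp_pos'],o['wrist_force'],proj('wrist',[o['tcp_pos']],o),proj('side',[o['tcp_pos']]))
f=lambda a,k:cv2.resize(a,None,fx=k,fy=k,interpolation=cv2.INTER_CUBIC)
a=f(w[80:320,200:440],1.65);b=f(s[190:250,235:295],6.6)
cv2.imwrite('pics/c2.png',np.hstack([a,b]))
E
```

```text
[ 0.59291513 -0.03271584  0.02426361] [ 0.31702073 -0.06901136 -0.30592148] [[315.64089113 238.54248877]] [[274.47496991 206.25275645]]
```

View pics/c2.png

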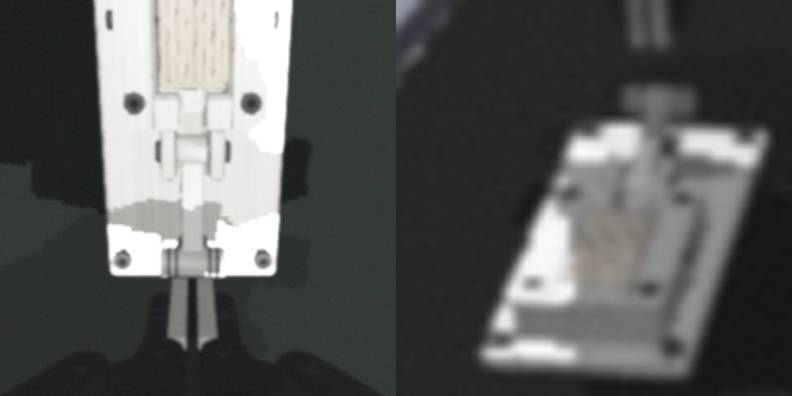

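```bash
python3 - <<'E'
from h import *
o=env.get_obs()
for z in(.02,.03,.04,.045,.05,.06):print(z,ray('wrist',[(316,248)],z,o)[0,:2],ray('side',[(273.5,197.3)],z)[0,:2],'T',ray('side',[(274.4,205.5)],z)[0,:2])
print(proj('side',[[.5935,-.0303,.036],[.5935,-.0303,.02]]),proj('wrist',[[.5935,-.0303,.036],[.594,-.0323,.02],[.588,.0125,.025],[.588,.0125,.036]],o))
E
```

```text
0.02 [ 0.59452908 -0.04206539] [ 0.61358917 -0.08329282] T [ 0.59701331 -0.04297768]
0.03 [ 0.59385399 -0.0369367 ] [ 0.60711004 -0.06696771] T [ 0.5907894  -0.02727331]
0.04 [ 0.59317891 -0.03180801] [ 0.60063091 -0.05064261] T [ 0.5845655  -0.01156894]
0.045 [ 0.59284137 -0.02924366] [ 0.59739135 -0.04248005] T [ 0.58145354 -0.00371676]
0.05 [ 0.59250383 -0.02667932] [ 0.59415178 -0.0343175 ] T [0.57834159 0.00413543]
0.06 [ 0.59182874 -0.02155063] [ 0.58767266 -0.01799239] T [0.57211768 0.01983979]
[[273.62280027 202.79705638]
 [274.07556832 208.10786902]] [[316.7953374  243.08107531]
 [317.05715799 235.47679345]
 [316.93284078 173.3741815 ]
 [317.00214688 177.32611844]]
```

The picture shows the bar still up at its rest place (side T at (274,205)). The silver fingertips are about 20 mm above it and there is no force, so I continue down gently.

>>> carry_out(translation=[[0, 0, 0.005], [0, 0, 0.01], [0, 0, 0.01]], twist=[0, 0, 0])

```text
time: 3.85
tcp_pos: [0.5927, -0.0327, 0.02]
ee_rot: [[-0.129, 0.992, -0.001], [0.992, 0.129, 0.0], [0.0, -0.001, -1.0]]
wrist_force: [-0.4, -0.3, 0.6]
opening: -0.0002
grip_force: 0.0
```

>>> carry_out(translation=[[0, 0, 0.005], [0, 0, 0.01], [0, 0, 0.01]], twist=[0, 0, 0])

```text
time: 4.15
tcp_pos: [0.5927, -0.0328, 0.0161]
ee_rot: [[-0.13, 0.992, -0.001], [0.992, 0.13, -0.0], [0.0, -0.001, -1.0]]
wrist_force: [-0.4, 0.7, -0.0]
opening: 0.0003
grip_force: 0.0
```

>>> carry_out(translation=[[0, 0, 0.005], [0, 0, 0.0075], [0, 0, 0.0075]], twist=[0, 0, 0])

```text
time: 4.45
tcp_pos: [0.5929, -0.0327, 0.0132]
ee_rot: [[-0.13, 0.992, -0.0], [0.992, 0.13, 0.0], [0.0, -0.0, -1.0]]
wrist_force: [0.0, 0.1, -0.3]
opening: -0.0001
grip_force: 0.0
```

```bash
python3 - <<'E'
from h import *
o=env.get_obs();w=env.get_image('wrist')[:,:,::-1];s=env.get_image('side')[:,:,::-1]
print(o['tcp_pos'],o['wrist_force'],proj('wrist',[o['tcp_pos']],o),proj('side',[o['tcp_pos']]))
f=lambda a,k:cv2.resize(a,None,fx=k,fy=k,interpolation=cv2.INTER_CUBIC)
a=f(w[190:290,265:365],4);b=f(s[180:230,250:300],8)
cv2.imwrite('pics/c3.png',np.hstack([a,b]))
E
```

```text
[ 0.59289618 -0.03269959  0.01323775] [ 0.0362644   0.12548591 -0.29452946] [[315.64089561 238.54248314]] [[274.7872254  209.88615089]]
```

View pics/c3.png

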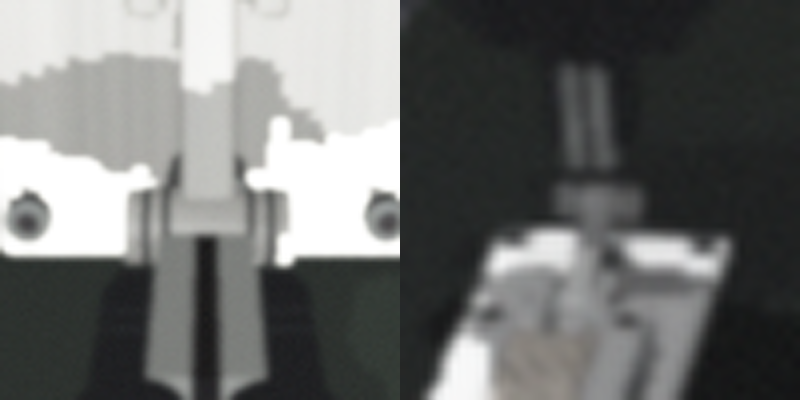

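The fingers now overlap the bar's outer part from above, ending at wrist row 249. A small gap remains in the side view (tip row 200.6, bar top row 203). I continue down.

>>> carry_out(translation=[[0, 0, 0.005], [0, 0, 0.01], [0, 0, 0.01]], twist=[0, 0, 0])

```text
time: 4.85
tcp_pos: [0.5927, -0.0327, 0.009]
ee_rot: [[-0.129, 0.992, -0.001], [0.992, 0.129, -0.0], [0.0, -0.001, -1.0]]
wrist_force: [-0.8, 0.5, 0.6]
opening: 0.0001
grip_force: 0.0
```

>>> carry_out(translation=[[0, 0, 0.005], [0, 0, 0.01], [0, 0, 0.01]], twist=[0, 0, 0])

```text
time: 5.15
tcp_pos: [0.5928, -0.0327, 0.0051]
ee_rot: [[-0.13, 0.992, -0.001], [0.992, 0.13, 0.0], [0.0, -0.001, -1.0]]
wrist_force: [-0.3, 0.0, 0.4]
opening: 0.0002
grip_force: 0.0
```

```bash
python3 - <<'E'
from h import *
s=cv2.cvtColor(env.get_image('side'),cv2.COLOR_RGB2GRAY);w=cv2.cvtColor(env.get_image('wrist'),cv2.COLOR_RGB2GRAY)
p=cv2.cvtColor(cv2.imread('pics/c3.png'),cv2.COLOR_BGR2GRAY)
for x in(271,274,278):print(x,s[186:214,x].tolist(),'old',p[(np.arange(186,214)-180)*8+4,400+(x-250)*8+4].tolist())
for x in(298,309,316,322,334):print(x,w[225:260,x].tolist(),'old',p[(np.arange(225,260)-190)*4+2,(x-265)*4+2].tolist())
E
```

```text
271 [30, 27, 29, 29, 42, 68, 83, 85, 89, 89, 88, 84, 79, 75, 73, 74, 78, 85, 94, 94, 83, 67, 109, 187, 202, 195, 192, 172] old [27, 40, 65, 78, 82, 81, 81, 84, 87, 90, 92, 91, 85, 80, 72, 49, 53, 80, 95, 92, 83, 70, 114, 187, 201, 196, 192, 171]
274 [29, 28, 28, 28, 41, 67, 87, 91, 91, 84, 81, 76, 75, 77, 76, 73, 72, 82, 104, 114, 109, 106, 103, 102, 106, 120, 121, 119] old [29, 37, 61, 80, 87, 90, 92, 93, 92, 90, 82, 81, 79, 76, 71, 50, 57, 93, 112, 114, 110, 107, 103, 105, 108, 119, 116, 116]
278 [28, 29, 28, 29, 30, 27, 30, 30, 28, 29, 29, 29, 29, 30, 29, 34, 45, 64, 82, 91, 84, 72, 71, 125, 161, 138, 103, 92] old [28, 31, 29, 31, 28, 31, 31, 31, 31, 28, 30, 29, 35, 35, 35, 34, 43, 66, 85, 90, 85, 70, 75, 131, 174, 170, 128, 100]
298 [173, 171, 172, 172, 172, 172, 173, 173, 171, 170, 170, 171, 179, 220, 251, 255, 254, 246, 191, 151, 148, 155, 160, 167, 173, 175, 180, 184, 185, 182, 175, 156, 110, 62, 38] old [171, 171, 171, 172, 171, 182, 222, 249, 255, 255, 255, 249, 214, 161, 158, 165, 170, 174, 176, 180, 185, 189, 189, 183, 175, 169, 166, 162, 159, 146, 115, 73, 42, 36, 33]
309
[... 708 characters left out ...]
, 183, 183, 184, 184, 184, 182, 178, 178, 178, 178, 179, 180, 179, 180, 180, 180, 180, 177, 170, 163, 158, 145, 129, 126, 126, 125, 126, 125, 125, 127, 125, 125, 124] old [180, 180, 178, 175, 172, 172, 172, 172, 172, 175, 178, 177, 176, 173, 169, 164, 166, 168, 171, 174, 179, 182, 175, 152, 134, 126, 125, 126, 127, 127, 126, 126, 126, 125, 123]
334 [180, 212, 244, 252, 254, 255, 255, 255, 255, 255, 255, 255, 255, 255, 255, 255, 254, 240, 165, 116, 112, 116, 122, 123, 126, 127, 127, 124, 124, 124, 121, 110, 84, 52, 36] old [255, 255, 255, 255, 255, 255, 255, 255, 255, 255, 255, 249, 204, 143, 140, 144, 146, 149, 149, 149, 152, 157, 166, 187, 214, 223, 221, 219, 226, 232, 205, 128, 56, 36, 32]
```

The bar has not moved and the gap to the fingertips has only just closed in the side view, so contact is due. Small steps now.

>>> carry_out(translation=[[0, 0, 0.005], [0, 0, 0.0075], [0, 0, 0.0075]], twist=[0, 0, 0])

```text
time: 5.55
tcp_pos: [0.5933, -0.0331, 0.0025]
ee_rot: [[-0.129, 0.992, 0.0], [0.992, 0.129, -0.0], [-0.0, 0.0, -1.0]]
wrist_force: [-0.2, -0.8, 0.5]
opening: 0.0001
grip_force: 0.3
```

>>> carry_out(translation=[[0, 0, 0.005], [0, 0, 0.0075], [0, 0, 0.0075]], twist=[0, 0, 0])

```text
time: 5.85
tcp_pos: [0.5934, -0.0337, -0.0004]
ee_rot: [[-0.129, 0.992, 0.001], [0.992, 0.129, -0.001], [-0.001, 0.0, -1.0]]
wrist_force: [0.5, -2.9, 3.2]
opening: 0.0001
grip_force: 1.8
```

```bash
python3 - <<'E'
from h import *
o=env.get_obs();print(o['tcp_pos'],o['wrist_force'],o['torque'],o['joint_efforts'].round(2))
w=env.get_image('wrist')[:,:,::-1];s=env.get_image('side')[:,:,::-1];cv2.imwrite('pics/w4.png',w);cv2.imwrite('pics/s4.png',s)
f=lambda a,k:cv2.resize(a,None,fx=k,fy=k,interpolation=cv2.INTER_CUBIC)
cv2.imwrite('pics/c4.png',np.hstack([f(w[90:290,215:415],2.98),f(s[150:250,250:284],5.96)]))
E
```

```text
[ 5.93418895e-01 -3.36831740e-02 -4.10738592e-04] [ 0.49004169 -2.91778995  3.24964959] [-0.64294768 -0.0022566  -0.02103682] [-1.820e+00 -5.399e+01 -1.330e+01 -1.721e+01 -6.400e-01 -3.500e-01
 -1.000e-02]
```

View pics/c4.png

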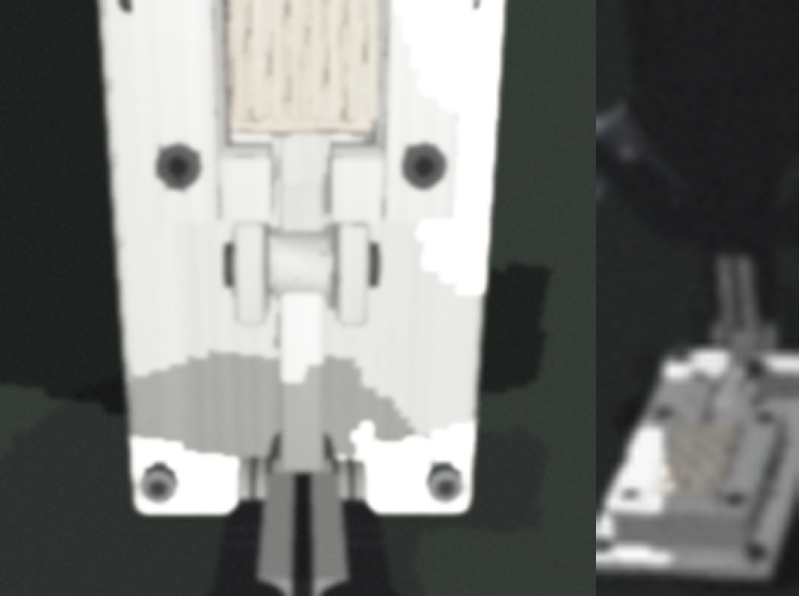

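The fingertips now rest across the bar's middle (wrist rows 248–258), and force has appeared. The sideways part is the bar's outward travel dragging the tips, so I follow outward while pressing.

>>> carry_out(translation=[[-0.003, 0, 0.005], [-0.005, 0, 0.0075], [-0.005, 0, 0.0075]], twist=[0, 0, 0])

```text
time: 6.25
tcp_pos: [0.5934, -0.0342, -0.0038]
ee_rot: [[-0.13, 0.992, 0.0], [0.992, 0.13, 0.001], [0.001, 0.0, -1.0]]
wrist_force: [1.7, -1.1, 2.6]
opening: 0.0001
grip_force: 1.1
```

>>> carry_out(translation=[[-0.001, 0, 0.005], [-0.0015, 0, 0.01], [-0.0015, 0, 0.01]], twist=[0, 0, 0])

```text
time: 6.55
tcp_pos: [0.5934, -0.0351, -0.0079]
ee_rot: [[-0.13, 0.992, 0.0], [0.992, 0.13, 0.0], [0.0, 0.0, -1.0]]
wrist_force: [1.3, -0.0, 2.8]
opening: 0.0
grip_force: 0.7
```

>>> carry_out(translation=[[-0.001, 0, 0.004], [-0.001, 0, 0.0075], [-0.001, 0, 0.0075]], twist=[0, 0, 0])

```text
time: 6.85
tcp_pos: [0.5935, -0.0355, -0.0106]
ee_rot: [[-0.13, 0.992, 0.0], [0.992, 0.13, 0.0], [0.0, 0.0, -1.0]]
wrist_force: [0.8, -0.6, 3.2]
opening: -0.0001
grip_force: 1.9
```

>>> carry_out(translation=[[-0.0005, 0, 0.0025], [-0.0005, 0, 0.005], [-0.0005, 0, 0.005]], twist=[0, 0, 0])

```text
time: 7.15
tcp_pos: [0.5937, -0.0356, -0.0111]
ee_rot: [[-0.13, 0.992, 0.0], [0.992, 0.13, -0.001], [-0.001, 0.0, -1.0]]
wrist_force: [-4.2, -0.7, 16.8]
opening: 0.0002
grip_force: 8.2
```

The stop is felt at 16.8 N, so I retreat. First contact came at a reported TCP z of about +2.5 mm with the bar top at 36 mm, so the shut fingertips really lie about 33 mm behind the reported TCP. I will allow for that.

>>> carry_out(translation=[[0, 0, -0.05], [0, 0, -0.15], [0, 0, -0.25], [0, 0, -0.25], [0, 0, -0.25]], twist=[0, 0, 0, 0, 0])

```text
time: 7.65
tcp_pos: [0.5934, -0.0357, 0.0878]
ee_rot: [[-0.13, 0.992, 0.001], [0.992, 0.13, -0.0], [-0.0, 0.001, -1.0]]
wrist_force: [-0.6, -0.5, -1.1]
opening: -0.0001
grip_force: 0.0
```

```bash
python3 - <<'E'
from h import *
o=env.get_obs()
w=env.get_image('wrist')[:,:,::-1];cv2.imwrite('pics/w5.png',w)
import pickle;pickle.dump(o,open('w5.pkl','wb'))
f=lambda a,k:cv2.resize(a,None,fx=k,fy=k,interpolation=cv2.INTER_CUBIC)
cv2.imwrite('pics/c5.png',f(w[0:240,230:400],2.5))
move([.5844,.0399,.05],.130)
E
```

```text
tcp [ 0.5924 -0.0359  0.0866] shift [0.1905 0.005  0.0914] twist -0.0 dist 0.0845 F [-0.1 -0.3 -0.1] t 7.7
```

View pics/c5.png

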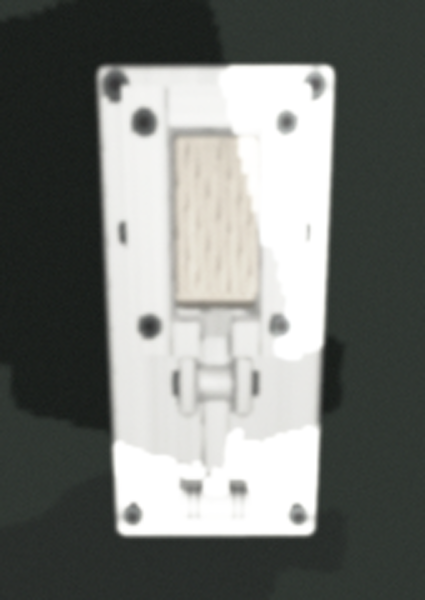

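The crop shows insert_a tipped: its lower end is at crop row 304 (image row about 122), wider and higher than before. The bar is now down.

```bash
python3 - <<'E'
from h import *
import pickle;o=pickle.load(open('w5.pkl','rb'))
ny=np.array([-.130,.9915,0]);n=np.array([.5817,.0607,0])
for z in(.025,.03,.035,.04):
    P=ray('wrist',[(230+172/2.5,121.2),(230+258/2.5,121.8)],z,o);m=P.mean(0);print(z,m,(m-n)@ny,np.linalg.norm(P[0]-P[1]))
Q=ray('wrist',[(230+174/2.5,53),(230+260/2.5,53)],.0275,o);print(Q,(Q.mean(0)-n)@ny)
E
```

```text
0.025 [0.58406973 0.03826575 0.025     ] -0.02255161941897074 0.0279342163241985
0.03 [0.5840401  0.03844652 0.03      ] -0.0223685415460168 0.02734626602139264
0.035 [0.58401047 0.03862728 0.035     ] -0.022185463673062854 0.026758315718586775
0.04 [0.58398084 0.03880804 0.04      ] -0.022002385800108923 0.02617036541578102
[[0.5654163  0.08596989 0.0275    ]
 [0.59102045 0.08932505 0.0275    ]] 0.027171030445047078
```

>>> carry_out(translation=[[0.1, 0, 0], [0.198, 0.003, 0.03], [0.198, 0.003, 0.12], [0.198, 0.003, 0.18], [0.198, 0.003, 0.18]], twist=[0, 0, 0, 0, 0], hand=0.1, grip_force=50)

```text
time: 8.2
tcp_pos: [0.5792, 0.0425, 0.0102]
ee_rot: [[-0.131, 0.991, -0.01], [0.991, 0.131, -0.001], [0.001, -0.01, -1.0]]
wrist_force: [-0.4, -0.8, -0.2]
opening: 0.0386
grip_force: 0.0
```

```bash
python3 - <<'E'
from h import *
move([.584,.0429,-.007],.130)
E
```

```text
tcp [0.5792 0.0425 0.0102] shift [-0.0007  0.0125  0.0429] twist 0.0002 dist 0.0179 F [-0.4 -0.8 -0.2] t 8.2
```

>>> carry_out(translation=[[0, 0.005, 0], [0, 0.005, 0.02], [0, 0.005, 0.035], [0, 0.005, 0.035]], twist=[0, 0, 0, 0])

```text
time: 8.6
tcp_pos: [0.5861, 0.0426, 0.0011]
ee_rot: [[-0.129, 0.992, -0.0], [0.992, 0.129, -0.0], [-0.0, -0.0, -1.0]]
wrist_force: [-0.3, -0.3, -0.6]
opening: 0.0388
grip_force: 0.0
```

```bash
python3 - <<'E'
from h import *
move([.584,.0429,-.007],.130)
E
```

```text
tcp [0.5861 0.0426 0.0011] shift [ 0.0014 -0.0052  0.0202] twist -0.0001 dist 0.0084 F [-0.3 -0.3 -0.6] t 8.6
```

>>> carry_out(translation=[[0, -0.005, 0.01], [0, -0.005, 0.02], [0, -0.005, 0.02]], twist=[0, 0, 0])

```text
time: 8.9
tcp_pos: [0.5839, 0.0426, -0.007]
ee_rot: [[-0.129, 0.992, -0.001], [0.992, 0.129, -0.0], [-0.0, -0.001, -1.0]]
wrist_force: [0.0, 0.1, 0.4]
opening: 0.0389
grip_force: 0.0
```

>>> carry_out(translation=[[0, 0, 0], [0, 0, 0], [0, 0, 0], [0, 0, 0]], twist=[0, 0, 0, 0], hand=1, grip_force=60)

```text
time: 9.3
tcp_pos: [0.5842, 0.0428, -0.0065]
ee_rot: [[-0.13, 0.992, -0.0], [0.992, 0.13, -0.0], [-0.0, -0.0, -1.0]]
wrist_force: [-2.4, -0.7, 0.8]
opening: 0.0228
grip_force: 58.8
```

Gripped (opening 22.8 mm, 59 N). I lift.

>>> carry_out(translation=[[0, 0, -0.01], [0, 0, -0.025], [0, 0, -0.05], [0, 0, -0.1], [0, 0, -0.18], [0, 0, -0.25], [0, 0, -0.25], [0, 0, -0.25]], twist=[0, 0, 0, 0, 0, 0, 0, 0])

```text
time: 10.1
tcp_pos: [0.5852, 0.0426, 0.0947]
ee_rot: [[-0.129, 0.992, 0.002], [0.992, 0.129, -0.0], [-0.001, 0.002, -1.0]]
wrist_force: [-0.3, -0.8, -1.9]
opening: 0.023
grip_force: 59.3
```

```bash
python3 - <<'E'
from h import *
P=ray('top',[(383,165),(438,151),(448,188),(393,204)],.024);print(P,P.mean(0))
d=P[1]-P[0];d2=P[3]-P[0];print(np.linalg.norm(d),np.linalg.norm(d2),np.arctan2(d2[1],d2[0]))
o=env.get_obs();print(o['opening'],o['grip_force'])
c=P.mean(0);a=np.arctan2(d2[1],d2[0]);move([c[0],c[1],.1],a)
E
```

```text
[[ 0.53635095 -0.17206483  0.024     ]
 [ 0.56855407 -0.30992798  0.024     ]
 [ 0.47605078 -0.33026412  0.024     ]
 [ 0.43975044 -0.19302254  0.024     ]] [ 0.50517656 -0.25131987  0.024     ]
0.14157432576192597 0.09884778408234718 -2.9279510952473955
0.022955416546041045 59.29973781108856
tcp [0.5852 0.0426 0.0947] shift [-0.7028 -0.2934 -0.0135] twist -0.0134 dist 0.3047 F [-0.3 -0.8 -1.9] t 10.1
```

>>> carry_out(translation=[[-0.74, -0.293, 0], [-0.74, -0.293, 0], [-0.74, -0.293, 0], [-0.74, -0.293, 0], [-0.74, -0.293, 0], [-0.74, -0.293, 0], [-0.74, -0.293, 0], [-0.74, -0.293, 0]], twist=[-0.0134, -0.0134, -0.0134, -0.0134, -0.0134, -0.0134, -0.0134, -0.0134])

```text
time: 10.9
tcp_pos: [0.5035, -0.2708, 0.0917]
ee_rot: [[-0.205, 0.979, -0.003], [0.979, 0.205, -0.001], [0.0, -0.003, -1.0]]
wrist_force: [0.1, -0.3, -1.0]
opening: 0.0227
grip_force: 59.3
```

>>> carry_out(translation=[[0, 0, 0.1], [0, 0, 0.2], [0, 0, 0.25], [0, 0, 0.25], [0, 0, 0.25]], twist=[0, 0, 0, 0, 0])

```text
time: 11.4
tcp_pos: [0.5068, -0.264, -0.0068]
ee_rot: [[-0.214, 0.977, -0.001], [0.977, 0.214, 0.002], [0.002, -0.0, -1.0]]
wrist_force: [0.7, -0.1, 0.4]
opening: 0.0226
grip_force: 59.3
```

>>> carry_out(translation=[[0, 0, 0.006], [0, 0, 0.012], [0, 0, 0.0175], [0, 0, 0.0175]], twist=[0, 0, 0, 0])

```text
time: 11.8
tcp_pos: [0.5065, -0.2662, -0.0133]
ee_rot: [[-0.212, 0.977, 0.0], [0.977, 0.212, -0.001], [-0.001, 0.0, -1.0]]
wrist_force: [0.2, -1.2, -1.7]
opening: 0.023
grip_force: 59.3
```

>>> carry_out(translation=[[0, 0, 0.006], [0, 0, 0.01], [0, 0, 0.01]], twist=[0, 0, 0], grip_force=20)

```text
time: 12.1
tcp_pos: [0.5071, -0.2668, -0.017]
ee_rot: [[-0.212, 0.977, 0.001], [0.977, 0.212, -0.001], [-0.001, 0.001, -1.0]]
wrist_force: [-0.5, -1.3, 5.6]
opening: 0.0227
grip_force: 60.0
```

>>> carry_out(translation=[[0, 0, 0.003], [0, 0, 0.006], [0, 0, 0.01]], twist=[0, 0, 0])

```text
time: 12.4
tcp_pos: [0.5076, -0.268, -0.0201]
ee_rot: [[-0.212, 0.977, 0.002], [0.977, 0.212, -0.003], [-0.003, 0.001, -1.0]]
wrist_force: [-1.2, -3.8, 11.2]
opening: 0.0228
grip_force: 60.8
```

>>> carry_out(translation=[[0, 0, -0.01], [0, 0, -0.01], [0, 0, -0.01]], twist=[0, 0, 0], hand=0.1)

```text
time: 12.7
tcp_pos: [0.5064, -0.2653, -0.0177]
ee_rot: [[-0.213, 0.977, -0.0], [0.977, 0.213, 0.001], [0.001, 0.0, -1.0]]
wrist_force: [0.5, -0.1, -1.1]
opening: 0.0385
grip_force: 0.0
```

>>> carry_out(translation=[[0, 0, -0.08], [0, 0, -0.2], [0, 0, -0.32], [0, 0, -0.4], [0, 0, -0.4], [0, 0, -0.4]], twist=[0, 0, 0, 0, 0, 0])

```text
time: 13.3
tcp_pos: [0.5066, -0.266, 0.1428]
ee_rot: [[-0.212, 0.977, 0.001], [0.977, 0.212, -0.001], [-0.001, 0.0, -1.0]]
wrist_force: [-0.1, -0.4, -0.5]
opening: 0.0384
grip_force: 0.0
```

```bash
python3 - <<'E'
from h import *
o=env.get_obs();w=env.get_image('wrist')[:,:,::-1];cv2.imwrite('pics/w6.png',w)
import pickle;pickle.dump(o,open('w6.pkl','wb'))
# light thing corners in tray: serrated insert colour vs tray
print(o['tcp_pos'],proj('wrist',[[.505,-.2513,.003],[.537,-.172,.024],[.4398,-.193,.024]],o))
s=env.get_image('side')[:,:,::-1];cv2.imwrite('pics/s6.png',s)
B=proj('side',[[.505,-.25,.01],[.517,.251,.013]]);print(B)
f=lambda a,k:cv2.resize(a,None,fx=k,fy=k,interpolation=cv2.INTER_CUBIC)
t=env.get_image('top')[:,:,::-1]
cv2.imwrite('pics/c6.png',np.vstack([f(w[:,100:540],1.2)[:480],]))
move([.5169,.2507,.12],np.arctan2(.0136,.053))
E
```

```text
[ 0.50657355 -0.2659771   0.14277778] [[317.0214879  173.51756121]
 [365.78292804 107.97167961]
 [265.31557203 107.84367362]]
[[327.45690585 176.30342565]
 [264.77389658 283.37991156]]
tcp [ 0.5052 -0.2654  0.1407] shift [1.2543 0.303  0.0537] twist -0.0059 dist 0.5166 F [ 0.8 -0.  -0.8] t 13.45
```

```bash
cat >> h.py <<'E'
def beige(w,roi,lo=8):
    """rects of warm-tinted (beige) blobs in BGR image within roi x0,y0,x1,y1"""
    x0,y0,x1,y1=roi;a=cv2.GaussianBlur(w,(3,3),0)[y0:y1,x0:x1].astype(int)
    m=((a[:,:,2]-a[:,:,0]>lo)&(a[:,:,2]>90)).astype(np.uint8)
    m=cv2.morphologyEx(m,cv2.MORPH_CLOSE,np.ones((5,5)))
    out=[]
    for c in cv2.findContours(m,cv2.RETR_EXTERNAL,cv2.CHAIN_APPROX_NONE)[0]:
        if cv2.contourArea(c)>200: out.append(cv2.boxPoints(cv2.minAreaRect(c))+[x0,y0])
    return out
def rect(b,z,o,n='wrist'):
    P=ray(n,b,z,o);d=[P[1]-P[0],P[2]-P[1]];L=[np.linalg.norm(x) for x in d];l=d[int(np.argmax(L))]
    print('px',b.mean(0).round(1),'centre',P.mean(0).round(4),'size',np.round(L,4),'long yaw',round(float(np.arctan2(l[1],l[0])%np.pi),4))
E
python3 - <<'E'
from h import *
import pickle;o=pickle.load(open('w6.pkl','rb'));w=cv2.imread('pics/w6.png')
for b in beige(w,(240,80,400,260)):rect(b,.016,o)
print(w[130:215:7,316].tolist())
E
```

```text
[[177, 179, 181], [172, 176, 179], [170, 173, 177], [215, 226, 231], [254, 255, 255], [255, 255, 255], [255, 255, 255], [254, 255, 255], [252, 254, 254], [253, 254, 255], [246, 248, 249], [246, 247, 249], [245, 247, 248]]
```

>>> carry_out(translation=[[0.9, 0.3, 0], [0.9, 0.3, 0], [0.9, 0.3, 0], [0.9, 0.3, 0], [0.9, 0.3, 0], [0.9, 0.3, 0], [0.9, 0.3, 0], [0.9, 0.3, 0]], twist=[-0.006, -0.006, -0.006, -0.006, -0.006, -0.006, -0.006, -0.006])

```text
time: 14.25
tcp_pos: [0.5459, 0.1166, 0.1414]
ee_rot: [[-0.254, 0.967, -0.002], [0.967, 0.254, 0.002], [0.003, -0.001, -1.0]]
wrist_force: [0.1, 0.3, 0.4]
opening: 0.0385
grip_force: 0.0
```

```bash
python3 - <<'E'
from h import *
move([.5269,.1907,.12],np.arctan2(.0136,.053))
E
```

```text
tcp [0.5459 0.1166 0.1414] shift [0.1911 0.0013 0.0539] twist 0.0009 dist 0.0794 F [0.1 0.3 0.4] t 14.25
```

>>> carry_out(translation=[[0.1, 0, 0.05], [0.19, 0, 0.05], [0.19, 0, 0.05], [0.19, 0, 0.05], [0.19, 0, 0.05]], twist=[0, 0, 0, 0, 0])

```text
time: 14.75
tcp_pos: [0.5282, 0.1836, 0.1215]
ee_rot: [[-0.248, 0.969, -0.002], [0.969, 0.248, -0.001], [-0.001, -0.002, -1.0]]
wrist_force: [0.6, -0.7, -0.1]
opening: 0.0387
grip_force: 0.0
```

```bash
python3 - <<'E'
from h import *
import pickle
o=env.get_obs();w=env.get_image('wrist')[:,:,::-1].copy();cv2.imwrite('pics/w7.png',w);pickle.dump(o,open('w7.pkl','wb'))
e=proj('wrist',[[.5169,.2507,.013]],o)[0];print(o['tcp_pos'],e)
x,y=e.astype(int);print(w[y-40:y+40:5,x].tolist())
g=cv2.cvtColor(w,cv2.COLOR_BGR2GRAY);x0,y0=max(x-60,0),max(y-60,0)
m=(g[y0:y+60,x0:x+60]>110).astype(np.uint8)
for c in cv2.findContours(m,0,1)[0]:
    if cv2.contourArea(c)>150:
        r=cv2.boxPoints(cv2.minAreaRect(c))+[x0,y0];print(cv2.contourArea(c),r.round(1).tolist());rect(r,.011,o)
E
```

```text
[0.52820505 0.1836044  0.12145427] [321.67412461 126.83733976]
[[39, 43, 39], [39, 43, 38], [118, 127, 130], [242, 247, 250], [240, 246, 248], [237, 243, 247], [237, 244, 247], [242, 247, 250], [239, 246, 248], [233, 240, 244], [233, 240, 244], [236, 243, 246], [237, 243, 246], [81, 87, 88], [38, 41, 36], [64, 71, 63]]
1440.5 [[310.5, 95.7], [338.8, 94.9], [340.5, 149.7], [312.2, 150.6]]
px [325.5 122.7] centre [0.5198 0.2546 0.011 ] size [0.0269 0.0517] long yaw 1.8784
```

```bash
python3 - <<'E'
from h import *
move([.5198,.2546,.0],.3076)
E
```

```text
tcp [0.5286 0.1832 0.1217] shift [0.1786 0.0232 0.3041] twist -0.0092 dist 0.1414 F [-0.3 -0.7 -1.1] t 14.8
```

>>> carry_out(translation=[[0.12, 0.023, 0], [0.178, 0.023, 0.1], [0.178, 0.023, 0.2], [0.178, 0.023, 0.28], [0.178, 0.023, 0.3], [0.178, 0.023, 0.3], [0.178, 0.023, 0.3]], twist=[-0.0092, -0.0092, -0.0092, -0.0092, -0.0092, -0.0092, -0.0092])

```text
time: 15.5
tcp_pos: [0.5209, 0.2563, 0.0038]
ee_rot: [[-0.303, 0.953, 0.002], [0.953, 0.303, 0.001], [0.0, 0.002, -1.0]]
wrist_force: [-0.2, -0.3, 0.4]
opening: 0.0387
grip_force: 0.0
```

```bash
python3 - <<'E'
from h import *
move([.5198,.2546,-.03],.3076)
E
```

```text
tcp [0.5209 0.2563 0.0038] shift [-0.0031 -0.0041  0.0845] twist 0.0001 dist 0.0339 F [-0.2 -0.3  0.4] t 15.5
```

>>> carry_out(translation=[[-0.003, -0.003, 0.03], [-0.003, -0.003, 0.06], [-0.003, -0.003, 0.08], [-0.003, -0.003, 0.08]], twist=[0, 0, 0, 0])

```text
time: 15.9
tcp_pos: [0.5177, 0.254, -0.031]
ee_rot: [[-0.305, 0.952, -0.002], [0.952, 0.305, -0.001], [-0.001, -0.002, -1.0]]
wrist_force: [0.3, 0.1, -0.1]
opening: 0.0384
grip_force: 0.0
```

>>> carry_out(translation=[[0, 0, 0.005], [0, 0, 0.01], [0, 0, 0.0125], [0, 0, 0.0125]], twist=[0, 0, 0, 0])

```text
time: 16.3
tcp_pos: [0.519, 0.2551, -0.0337]
ee_rot: [[-0.305, 0.952, 0.001], [0.952, 0.305, -0.0], [-0.0, 0.001, -1.0]]
wrist_force: [-2.1, -1.2, 6.4]
opening: 0.0384
grip_force: 3.1
```

>>> carry_out(translation=[[0, 0, -0.015], [0, 0, -0.022], [0, 0, -0.022]], twist=[0, 0, 0])

```text
time: 16.6
tcp_pos: [0.5193, 0.2551, -0.0251]
ee_rot: [[-0.305, 0.952, 0.001], [0.952, 0.305, 0.001], [0.0, 0.001, -1.0]]
wrist_force: [0.4, 0.2, 0.4]
opening: 0.0388
grip_force: 0.0
```

>>> carry_out(translation=[[0, 0, 0], [0, 0, 0], [0, 0, 0], [0, 0, 0]], twist=[0, 0, 0, 0], hand=1, grip_force=50)

```text
time: 17.0
tcp_pos: [0.5191, 0.2548, -0.0254]
ee_rot: [[-0.305, 0.952, 0.001], [0.952, 0.305, -0.0], [-0.0, 0.001, -1.0]]
wrist_force: [-0.7, -1.1, 5.3]
opening: 0.023
grip_force: 49.1
```

>>> carry_out(translation=[[0, 0, -0.06], [0, 0, -0.15], [0, 0, -0.2], [0, 0, -0.2]], twist=[0, 0, 0, 0])

```text
time: 17.4
tcp_pos: [0.5206, 0.256, 0.0568]
ee_rot: [[-0.305, 0.952, 0.004], [0.952, 0.305, 0.002], [0.001, 0.005, -1.0]]
wrist_force: [0.9, -0.3, -1.4]
opening: 0.0227
grip_force: 49.5
```

```bash
python3 - <<'E'
from h import *
o=env.get_obs();print(o['opening'],o['grip_force']);move([.5817,.0607,.05],.130)
E
```

```text
0.02274450181885392 49.54401075839996
tcp [0.5206 0.256  0.0568] shift [-0.5116 -0.0034  0.0168] twist 0.0286 dist 0.2047 F [ 0.9 -0.3 -1.4] t 17.4
```

>>> carry_out(translation=[[-0.511, -0.003, 0.015], [-0.511, -0.003, 0.015], [-0.511, -0.003, 0.015], [-0.511, -0.003, 0.015], [-0.511, -0.003, 0.015], [-0.511, -0.003, 0.015], [-0.511, -0.003, 0.015], [-0.511, -0.003, 0.015]], twist=[0.0286, 0.0286, 0.0286, 0.0286, 0.0286, 0.0286, 0.0286, 0.0286])

```text
time: 18.2
tcp_pos: [0.5789, 0.0622, 0.0479]
ee_rot: [[-0.133, 0.991, -0.001], [0.991, 0.133, 0.001], [0.001, -0.001, -1.0]]
wrist_force: [0.7, 0.3, -0.5]
opening: 0.0227
grip_force: 49.5
```

```bash
python3 - <<'E'
from h import *
import pickle
move([.5817,.0607,.01],.130)
o=env.get_obs();w=env.get_image('wrist')[:,:,::-1].copy();cv2.imwrite('pics/w8.png',w);pickle.dump(o,open('w8.pkl','wb'))
f=lambda a,k:cv2.resize(a,None,fx=k,fy=k,interpolation=cv2.INTER_CUBIC)
w6=cv2.imread('pics/w6.png');w6=(255*(w6/255.)**3).astype(np.uint8)
cv2.imwrite('pics/c8.png',np.hstack([f(w[130:280,250:380],3),f(w6[80:230,250:380],3)]))
E
```

```text
tcp [0.5789 0.0622 0.0479] shift [-0.0048  0.0064  0.0949] twist 0.0005 dist 0.0381 F [ 0.7  0.3 -0.5] t 18.2
```

View pics/c8.png

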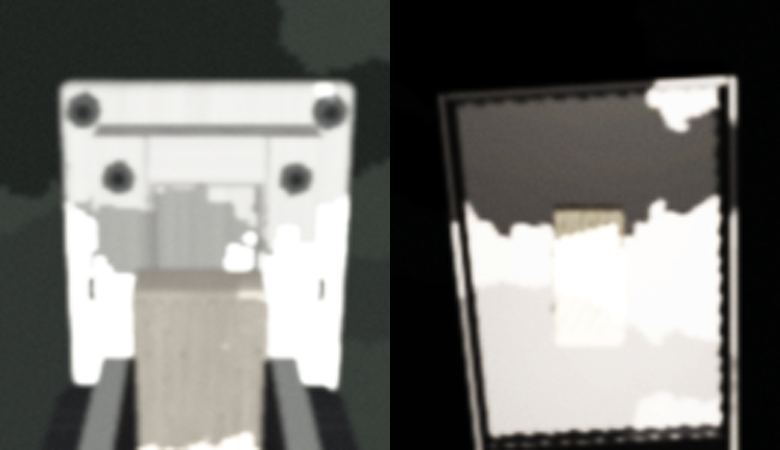

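The left crop shows insert_b held level and parallel over the pocket, its +y top edge at image row about 227. The right crop shows insert_a lying flat inside the tray.

```bash
python3 - <<'E'
from h import *
import pickle;o=pickle.load(open('w8.pkl','rb'));R=o['ee_rot']
for dy in(289,292):
  P=ray('wrist',[(250+136/3,130+dy/3),(250+267/3,130+dy/3)],o['tcp_pos'][2]+.0384,o);print(((P-o['tcp_pos'])@R).round(4))
P=ray('wrist',[(250+134/3,130+270/3),(250+264/3,130+270/3)],o['tcp_pos'][2]+.0254,o);print(((P-o['tcp_pos'])@R).round(4))
E
```

```text
[[ 0.0253 -0.0106 -0.0384]
 [ 0.0253  0.0123 -0.0384]]
[[ 0.0248 -0.0107 -0.0384]
 [ 0.0248  0.0123 -0.0384]]
[[ 0.0237 -0.012  -0.0254]
 [ 0.0237  0.0128 -0.0254]]
```

>>> carry_out(translation=[[-0.002, 0.003, 0.03], [-0.002, 0.003, 0.06], [-0.002, 0.003, 0.085], [-0.002, 0.003, 0.085]], twist=[0.0005, 0.0005, 0.0005, 0.0005])

```text
time: 18.65
tcp_pos: [0.5793, 0.0589, 0.0119]
ee_rot: [[-0.127, 0.992, -0.004], [0.992, 0.127, -0.0], [0.0, -0.004, -1.0]]
wrist_force: [1.0, -0.1, -1.2]
opening: 0.0228
grip_force: 49.5
```

```bash
python3 - <<'E'
from h import *
move([.5817,.0607,-.0],.130)
E
```

```text
tcp [0.5793 0.0589 0.0119] shift [0.0037 0.0067 0.0296] twist -0.0004 dist 0.0122 F [ 1.  -0.1 -1.2] t 18.65
```

>>> carry_out(translation=[[0.002, 0.003, 0], [0.002, 0.003, 0], [0.002, 0.003, 0], [0.002, 0.003, 0]], twist=[0, 0, 0, 0])

```text
time: 19.05
tcp_pos: [0.5826, 0.06, 0.0146]
ee_rot: [[-0.126, 0.992, 0.001], [0.992, 0.126, -0.0], [-0.0, 0.001, -1.0]]
wrist_force: [0.7, -1.1, -0.8]
opening: 0.023
grip_force: 49.5
```

```bash
python3 - <<'E'
from h import *
move([.5817,.0607,-.0],.130)
E
```

```text
tcp [0.5826 0.06   0.0146] shift [ 0.0021 -0.0021  0.0366] twist -0.0005 dist 0.0147 F [ 0.7 -1.1 -0.8] t 19.05
```

>>> carry_out(translation=[[0.002, -0.002, 0.01], [0.002, -0.002, 0.02], [0.002, -0.002, 0.03], [0.002, -0.002, 0.035], [0.002, -0.002, 0.04], [0.002, -0.002, 0.04]], twist=[-0.0005, -0.0005, -0.0005, -0.0005, -0.0005, -0.0005])

```text
time: 19.65
tcp_pos: [0.5811, 0.0607, -0.0022]
ee_rot: [[-0.13, 0.992, -0.001], [0.992, 0.13, 0.0], [0.0, -0.001, -1.0]]
wrist_force: [-0.1, 0.3, -0.9]
opening: 0.0232
grip_force: 49.5
```

```bash
python3 - <<'E'
from h import *
move([.5817,.0607,-.005],.130)
E
```

```text
tcp [ 0.5811  0.0607 -0.0022] shift [-0.0002  0.0015  0.0071] twist -0.0 dist 0.0029 F [-0.1  0.3 -0.9] t 19.65
```

>>> carry_out(translation=[[0, 0.001, 0.004], [0, 0.001, 0.007], [0, 0.001, 0.007]], twist=[0, 0, 0])

```text
time: 19.95
tcp_pos: [0.5817, 0.061, -0.0045]
ee_rot: [[-0.13, 0.992, -0.0], [0.992, 0.13, 0.0], [0.0, -0.0, -1.0]]
wrist_force: [-1.8, 0.7, 0.7]
opening: 0.0228
grip_force: 49.7
```

>>> carry_out(translation=[[0, 0, 0.004], [0, 0, 0.006], [0, 0, 0.006]], twist=[0, 0, 0])

```text
time: 20.25
tcp_pos: [0.5816, 0.0611, -0.0071]
ee_rot: [[-0.13, 0.992, -0.0], [0.992, 0.13, 0.0], [0.0, -0.0, -1.0]]
wrist_force: [-1.2, 1.9, 1.9]
opening: 0.023
grip_force: 49.8
```

>>> carry_out(translation=[[0, 0, 0.003], [0, 0, 0.005], [0, 0, 0.005]], twist=[0, 0, 0])

```text
time: 20.55
tcp_pos: [0.5817, 0.0611, -0.0074]
ee_rot: [[-0.13, 0.992, 0.0], [0.992, 0.13, -0.001], [-0.001, 0.0, -1.0]]
wrist_force: [-7.5, -0.0, 17.6]
opening: 0.0233
grip_force: 59.5
```

>>> carry_out(translation=[[0, 0, -0.004], [0, 0, -0.004], [0, 0, -0.004]], twist=[0, 0, 0], hand=0.1)

```text
time: 20.85
tcp_pos: [0.5821, 0.0603, -0.0076]
ee_rot: [[-0.129, 0.992, 0.001], [0.992, 0.129, -0.0], [-0.0, 0.0, -1.0]]
wrist_force: [-0.9, -0.1, -0.3]
opening: 0.0382
grip_force: 0.0
```

>>> carry_out(translation=[[0, 0, -0.05], [0, 0, -0.1], [0, 0, -0.1], [0, 0, -0.1]], twist=[0, 0, 0, 0])

```text
time: 21.25
tcp_pos: [0.5821, 0.0604, 0.0325]
ee_rot: [[-0.129, 0.992, 0.001], [0.992, 0.129, -0.0], [-0.0, 0.001, -1.0]]
wrist_force: [0.7, 0.2, -0.2]
opening: 0.0383
grip_force: 0.0
```

>>> carry_out(translation=[[0, 0, 0], [0, 0, 0], [0, 0, 0], [0, 0, 0.03], [0, 0, 0.05], [0, 0, 0.06], [0, 0, 0.06]], twist=[0, 0, 0, 0, 0, 0, 0], hand=1)

```text
time: 21.95
tcp_pos: [0.5808, 0.0607, 0.0074]
ee_rot: [[-0.13, 0.992, -0.002], [0.992, 0.13, -0.0], [0.0, -0.002, -1.0]]
wrist_force: [-0.8, 0.9, 0.0]
opening: -0.0001
grip_force: 0.0
```

```bash
python3 - <<'E'
from h import *
move([.5817,.0607,.0],.130)
E
```

```text
tcp [0.5808 0.0607 0.0074] shift [-0.0003  0.0023  0.0184] twist 0.0 dist 0.0074 F [-0.8  0.9  0. ] t 21.95
```

>>> carry_out(translation=[[0, 0.001, 0.006], [0, 0.001, 0.012], [0, 0.001, 0.018], [0, 0.001, 0.0225], [0, 0.001, 0.0225]], twist=[0, 0, 0, 0, 0])

```text
time: 22.45
tcp_pos: [0.582, 0.0607, -0.0006]
ee_rot: [[-0.13, 0.992, -0.0], [0.992, 0.13, -0.0], [-0.0, -0.0, -1.0]]
wrist_force: [0.2, -0.2, 0.1]
opening: -0.0002
grip_force: 0.0
```

>>> carry_out(translation=[[0, 0, 0.003], [0, 0, 0.006], [0, 0, 0.006]], twist=[0, 0, 0])

```text
time: 22.75
tcp_pos: [0.5823, 0.0612, -0.0027]
ee_rot: [[-0.13, 0.992, 0.0], [0.992, 0.13, 0.0], [0.0, 0.0, -1.0]]
wrist_force: [-0.0, 0.5, 0.7]
opening: 0.0004
grip_force: 0.2
```

>>> carry_out(translation=[[0, 0, 0.003], [0, 0, 0.006], [0, 0, 0.006]], twist=[0, 0, 0])

```text
time: 23.05
tcp_pos: [0.5823, 0.0613, -0.0051]
ee_rot: [[-0.13, 0.992, 0.0], [0.992, 0.13, 0.0], [0.0, 0.0, -1.0]]
wrist_force: [-0.0, 0.9, 2.1]
opening: -0.0003
grip_force: 1.2
```

>>> carry_out(translation=[[0, 0, 0.003], [0, 0, 0.006], [0, 0, 0.006]], twist=[0, 0, 0])

```text
time: 23.35
tcp_pos: [0.5823, 0.0607, -0.0077]
ee_rot: [[-0.13, 0.992, 0.0], [0.992, 0.13, -0.0], [-0.0, 0.0, -1.0]]
wrist_force: [0.3, 1.0, 1.0]
opening: 0.0001
grip_force: 1.0
```

>>> carry_out(translation=[[0, 0, 0.0025], [0, 0, 0.004], [0, 0, 0.004]], twist=[0, 0, 0])

```text
time: 23.65
tcp_pos: [0.5823, 0.0604, -0.0084]
ee_rot: [[-0.129, 0.992, 0.0], [0.992, 0.129, -0.001], [-0.001, 0.0, -1.0]]
wrist_force: [-3.2, -0.9, 11.4]
opening: 0.0002
grip_force: 5.5
```

>>> carry_out(translation=[[0, 0, 0.0015], [0, 0, 0.0025], [0, 0, 0.0025]], twist=[0, 0, 0])

```text
time: 23.95
tcp_pos: [0.5823, 0.0604, -0.0084]
ee_rot: [[-0.129, 0.992, 0.0], [0.992, 0.129, -0.002], [-0.002, 0.0, -1.0]]
wrist_force: [-5.6, -0.8, 18.9]
opening: -0.0001
grip_force: 9.6
```

Firm stop at 18.9 N, level with the rim. I check and press both ends the same way.

>>> carry_out(translation=[[0, 0, -0.015], [-0.02, 0, -0.02], [-0.04, 0, -0.02], [-0.04, 0, -0.012], [-0.04, 0, -0.008], [-0.04, 0, -0.008]], twist=[0, 0, 0, 0, 0, 0])

```text
time: 24.55
tcp_pos: [0.5836, 0.0449, -0.0078]
ee_rot: [[-0.129, 0.992, -0.001], [0.992, 0.129, 0.0], [0.0, -0.001, -1.0]]
wrist_force: [0.9, -0.4, -0.1]
opening: -0.0001
grip_force: 0.0
```

>>> carry_out(translation=[[0, 0, 0.003], [0, 0, 0.005], [0, 0, 0.005]], twist=[0, 0, 0])

```text
time: 24.85
tcp_pos: [0.5841, 0.0453, -0.0083]
ee_rot: [[-0.13, 0.991, -0.0], [0.991, 0.13, -0.0], [-0.0, -0.0, -1.0]]
wrist_force: [-2.7, -0.9, 7.5]
opening: -0.0003
grip_force: 3.3
```

>>> carry_out(translation=[[0, 0, 0.002], [0, 0, 0.003], [0, 0, 0.003]], twist=[0, 0, 0])

```text
time: 25.15
tcp_pos: [0.5842, 0.0453, -0.0084]
ee_rot: [[-0.13, 0.991, 0.0], [0.991, 0.13, -0.001], [-0.001, -0.0, -1.0]]
wrist_force: [-6.0, -1.4, 16.4]
opening: 0.0002
grip_force: 8.1
```

>>> carry_out(translation=[[0, 0, -0.015], [0.04, 0, -0.02], [0.08, 0, -0.02], [0.08, 0, -0.012], [0.08, 0, -0.008], [0.08, 0, -0.008]], twist=[0, 0, 0, 0, 0, 0])

```text
time: 25.75
tcp_pos: [0.5795, 0.0763, -0.0078]
ee_rot: [[-0.13, 0.992, -0.001], [0.992, 0.13, -0.001], [-0.0, -0.001, -1.0]]
wrist_force: [0.2, 0.0, 0.2]
opening: 0.0003
grip_force: 0.0
```

>>> carry_out(translation=[[0, 0, 0.003], [0, 0, 0.006], [0, 0, 0.007], [0, 0, 0.007]], twist=[0, 0, 0, 0])

```text
time: 26.15
tcp_pos: [0.5801, 0.076, -0.0084]
ee_rot: [[-0.129, 0.992, -0.0], [0.992, 0.129, -0.001], [-0.001, -0.0, -1.0]]
wrist_force: [-5.5, -1.3, 14.2]
opening: -0.0001
grip_force: 7.1
```

>>> carry_out(translation=[[0, 0, -0.1], [0, 0, -0.2], [0, 0, -0.3], [0, 0, -0.3], [0, 0, -0.3]], twist=[0, 0, 0, 0, 0])

```text
time: 26.65
tcp_pos: [0.581, 0.0759, 0.1112]
ee_rot: [[-0.128, 0.992, 0.002], [0.992, 0.128, -0.001], [-0.001, 0.002, -1.0]]
wrist_force: [0.3, 0.3, 0.1]
opening: 0.0001
grip_force: 0.0
```

```bash
python3 - <<'E'
from h import *
s=cv2.cvtColor(env.get_image('side'),cv2.COLOR_RGB2GRAY);s6=cv2.imread('pics/s6.png',0);s0=cv2.imread('pics/side0.png',0)
for n,a in(('start',s0),('knocked',s6),('now',s)):print(n,a[198:214,278].tolist(),a[225:236,270].tolist())
r=(slice(195,250),slice(245,295))
print('diff to start',np.abs(s[r].astype(int)-s0[r]).mean(),'knocked to start',np.abs(s6[r].astype(int)-s0[r]).mean())
o=env.get_obs();print(o['wrist_force'],o['tcp_pos'],o['time'])
E
```

```text
start [36, 37, 37, 41, 80, 157, 190, 157, 110, 74, 78, 141, 183, 177, 167, 137] [228, 230, 232, 231, 230, 228, 224, 208, 190, 208, 215]
knocked [38, 39, 38, 38, 37, 38, 38, 39, 72, 148, 199, 178, 126, 90, 96, 160] [157, 124, 138, 180, 226, 239, 241, 238, 229, 226, 222]
now [44, 43, 42, 44, 63, 139, 208, 196, 143, 97, 93, 159, 200, 184, 134, 127] [226, 232, 228, 225, 224, 222, 211, 190, 181, 192, 161]
diff to start 8.533454545454546 knocked to start 8.216
[-1.27906012 -0.13290489 -0.40418825] [0.57989163 0.07561083 0.10982004] 26.7
```

```bash
python3 -c "
from cell import env;print(env.hand_in())"
```

```text
the job is handed in; nothing more can be done
None
```

The job is handed in at about 27 s: lever pressed onto its stop at about 17 N, insert_a flat in the small grey tray, and insert_b pressed level with the rim at its middle and both ends with 14–19 N.

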